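# Find the short bead with the straightedge and show it to the inspection camera

## Robot

A 6-joint arm with a two-finger parallel gripper is mounted at the origin on the work surface. World frame = base frame: x ahead of the robot, y to its left, z up, the work surface at z = 0. Lengths are in m, angles in degrees, forces in N, time in s.
With the tool pointing down it reaches from about 0.375 to 0.9 m from the base axis. Payload 3.1 kg.
Tool frame: the origin (TCP) lies where the fingers leave the gripper's body, on its centre line; the fingertips stand 70 mm ahead of it and the grasp point (between the pads) lies 51 mm ahead of it; z points along the fingers, y is the line along which they close (so a half turn about z gives the same grasp; the last joint's range is limited). The gripper opens to 87 mm and grips with 3 to 60 N. Pads are 19 mm wide; open, the fingers measure 117 mm over their backs; the gripper's body (75 mm by 190 mm) begins 51 mm behind the grasp point.
Start: joints at [-86.03, 30.224, 82.088, -0, 67.689, -10.227], TCP at [0.153, -0.606, 0.292] pointing down, gripper open.
Joint ranges: [-176.69, 176.69], [-43.24, 126.21], [12.49, 139.97], [-82, 262], [0, 151.66], [-163.58, 163.58]. Speed limits (degrees/s): [159.86, 159.86, 180, 180, 180, 180].

## Interface

Orientations are given as a 3x3 rotation matrix whose columns are the frame's x, y, z axes.
In Python, from rig import readout, capture, calibration, bot, look_for gives the robot as it stands. The module is installed in compiled form; this text tells all that it offers.
- The arm moves only by the shell command python3 -m pendant 'ROWS'. ROWS is JSON, a list of rows, each a list of 7 numbers: the shift along the tool's x, y, z normalised to -1 to 1, where 1 is 200 mm, then the turn, a rotation vector about the tool's x, y, z normalised to -1 to 1, where 1 is 180 degrees, then the closure, from -1 (fully open) to 1 (shut). In form: [[dx, dy, dz, ax, ay, az, grip], ...]. A call has 1 to 8 rows; each row is the pose to reach, as a shift and turn from the pose commanded when the call began, along the tool's axes at that moment, turning the shorter way round; what a row does not reach only later rows make up. A row lasts 1/10 s, in which the tool goes at most 50 mm and 8.59 degrees, less where a joint would pass 70% of its speed; a pose out of reach is approached as far as the arm can. A call with a number of a shift or a turn outside -1 to 1 is refused whole. A call with a gripper value outside its range is refused whole. The fingers move at their own pace and stop on an object; the grip force is fixed at half the most. Time passes only in rows, so rows that repeat a pose let the fingers close. It gives the time, the measured TCP pose, the force, the opening and the grip force at its end, in the units of the state.
- readout.read_state(): the state, without advancing time (a new reading comes with each control period).
- capture(name): name is "scene" or "side" or "wrist"; returns (picture, depth): 480x640x3 uint8, red, green, blue; 480x640 float32, m along the optical axis (not along the pixel's ray), 0 where there is no reading.
- calibration(name): a dict with "mtx" (3x3 intrinsics, pixels), "T" (4x4, takes a point from camera to world coordinates); the wrist camera has in their place "mount" (4x4, takes a point from camera to tool coordinates, whose origin is the TCP and whose axes are the flange's). Camera axes: x right, y down, z forward; pixel columns grow to the right and rows downward; lengths in m; the calibration is good to about 2 mm. The wrist camera is an equidistant fisheye: a pixel r from the principal point sees the ray r / f radians off the axis. A picture is of the moment at which its call begins: read the wrist's pose just before it. calibration takes no time and is no camera call.
- bot.hand_in(): hands the job in; it is judged then, once.
Trained networks look in the newest picture that a camera, given by its name, has taken for a name from the list of things; names that differ only in an ending like _2 or _b are one class to them, and where a whole thing is asked for, a point or a joint stands for the part that bears it (a point fixed in the world has none). Each returns a list of dicts, best first, with "conf" (0 to 1); they miss things now and then, are a little off and sometimes report something else, mostly with a low value. They report only what shows in the picture. A call takes as long as a camera call. They do not tell look-alikes from the thing itself.
- look_for(thing, camera): "extent" ([left, top, right, bottom] in pixels, round what is visible of it).
The state is a dict: "time_s": time; "joint_positions": joint angles; "qvel": joint speeds; "tau": joint torques, N m; "position": TCP position; "tcp_rot": TCP orientation; "force": force on the tool from outside, world axes, zero at the start; "moment": the same for the moment, N m; "opening": opening from 0.0 (shut) to 1.0 (fully open); "grasp_force": force on a finger pad.
Only numpy, scipy, OpenCV 4.12 (cv2) and the standard library are available. Lean on these libraries where they do the work, as an engineer would, in place of code of your own. Each camera call takes 0.05 s, during which the arm holds its last target. There are 200 camera calls.

## Task

Stand the aluminium straightedge on the table flush against the drawer front's near edge, centred along it, and let go of it; it shows which of the four wooden beads on the drawer front is cut too short. Then pick that short bead up and hold it still in the air squarely in front of the inspection camera, its middle on the lens's line of sight 11 cm from the glass, its flat back facing the lens and its length level, running across the camera from side to side. Finish while still holding it there, with the straightedge still flush and the other beads, the tins and the tools left where they were.

Things in the scene. Friction and masses are not known exactly. Their poses are not given: they have to be found in the camera images.
- board: Dark wooden drawer front lying flat, fixed: 170 mm (own x) by 330 mm (own y) by 18 mm thick; origin at the centre of its underside, on the table. Its near edge (facing the robot) is the long face at x = -85 mm. Four beads lie on it along its x, at y about -120, -40, 40 and 120 mm, in any order.
- board_edge (a point): Middle of the top line of the drawer front's near edge, 18 mm above the table. Own x points away from the robot into the board, square to the edge; own y runs along the edge; z up.
- straightedge_mid (a point): Centre of the loose straightedge, a straight aluminium box section 340 mm long (own y), 25 mm thick (own x), 70 mm tall (z), standing on its narrow side on the table, so this point is 35 mm up. About 260 g. Starts to the left of the drawer front. Flush against the edge this point lies 12.5 mm from the edge face, towards the robot. Either long face may go against the edge.
- bead_short_mid (a point): Centre (half-way up) of the short bead lying loose on the drawer front: pale bare wood like the others but 110 mm long (own x), 22 wide (own y), 23 tall (z up; flat underside towards -z, round top); straight sides for the lowest 13 mm, about 26 g. Both its ends stop 20 mm short of the ends of the others. Underside starts 18 mm above the table.
- bead_a_mid (a point): Full-length bead lying on the drawer front: pale bare wood, 150 mm long (own x), 22 wide (own y), 23 tall; flat underside, straight sides for the lowest 13 mm, round top. 36 g, loose. The point is its centre, half-way up. Its near end stops about 2 mm back from the drawer front's near edge. Leave it where it lies.
- bead_b_mid (a point): Full-length bead lying on the drawer front: pale bare wood, 150 mm long (own x), 22 wide (own y), 23 tall; flat underside, straight sides for the lowest 13 mm, round top. 36 g, loose. The point is its centre, half-way up. Its near end stops about 2 mm back from the drawer front's near edge. Leave it where it lies.
- bead_c_mid (a point): Full-length bead lying on the drawer front: pale bare wood, 150 mm long (own x), 22 wide (own y), 23 tall; flat underside, straight sides for the lowest 13 mm, round top. 36 g, loose. The point is its centre, half-way up. Its near end stops about 2 mm back from the drawer front's near edge. Leave it where it lies.
- cam_stand: Stand of the inspection camera, fixed on the table to the right of the drawer front: dark base plate 110 x 100 x 12 mm with two side cheeks up to 87 mm; origin at the centre of its underside.
- camera: Black inspection camera on the stand, about 60 mm across, its 52 mm wide barrel looking up and leaning 0.4 rad from vertical towards the robot's side. Own z is its line of sight, out of the lens; own y is level, across the camera. Origin on the axis, 50 mm behind the lens glass.
- view_point (a point): Point on the line of sight 110 mm in front of the lens glass, about 225 mm above the table: the short bead's centre belongs here. Axes as the camera's: the bead's own x runs along this level y (either way round) and the bead's own z along this z, so that its flat underside looks into the lens.
- tape_roll: Roll of paper tape lying flat, 90 mm across, 24 mm high; origin at the centre of its underside. A bystander, loose: leave it alone.
- sanding_block: Cork sanding block 100 x 65 x 30 mm; origin at the centre of its underside. A bystander, loose: leave it alone.
- wax_tin: Flat steel tin 68 mm across, 35 mm high; origin at the centre of its underside. A bystander, loose: leave it alone.
- paint_brush: Paint brush lying flat, 200 mm long along own x; origin under its middle. A bystander, loose: leave it alone.
- glue_bottle: White glue bottle, 56 mm across, 150 mm high; origin at the centre of its underside. A bystander, loose: leave it alone.
- paint_tin: Dark paint tin 76 mm across, 85 mm high; origin at the centre of its underside. A bystander, loose: leave it alone.
Not all that is in view belongs to the job. What is shaped like the cam_stand but blue, pink or red is not meant.

How it is judged:
By the outcome, as a careful person would: the job done as asked, in the order asked, and still so for the second after the job is handed in, while the arm keeps its last pose, push and grip.
It also fails if it takes over 61 s, if anything falls off the work surface, if the arm or the gripper's body presses on something with over 40 N, if the wrist force passes 120 N, or if a joint passes its speed limit or range.

## Working session

There is one attempt and no reset: what is moved stays moved. The work goes in short steps, Python scripts to look and compute and a shell command to move; the robot and the scene stay as the last step left them, time stands still between calls to the robot, and variables do not carry over. Pictures are saved under pics/ and viewed, at most 10 in all, crops included, and the job is handed in when it is done.

```bash
mkdir -p pics; ls; python3 - <<'E'
from rig import *
import cv2,numpy as np
ims=[]
for n in ["scene","side"]:
    p,d=capture(n); np.savez(f'pics/{n}0.npz',p=p,d=d)
    cv2.imwrite(f'pics/{n}0.png',p[...,::-1])
    c=calibration(n); print(n,np.round(c["mtx"],1).tolist(),np.round(c["T"],3).tolist())
    for t in ["board","straightedge_mid","cam_stand","camera","bead_a_mid","bead_short_mid"]:
        print(t,[(np.round(r["extent"]).tolist(),round(r["conf"],2)) for r in look_for(t,n)][:5])
s=readout.read_state();print(s)
E
```

```text
pics
scene [[586.2, 0.0, 321.3], [0.0, 586.2, 238.8], [0.0, 0.0, 1.0]] [[-0.53, 0.638, -0.559, 1.337], [0.848, 0.399, -0.349, 0.503], [0.0, -0.659, -0.752, 1.234], [0.0, 0.0, 0.0, 1.0]]
board [([242.0, 247.0, 389.0, 356.0], 0.81)]
straightedge_mid [([385.0, 278.0, 525.0, 344.0], 0.64)]
cam_stand [([115.0, 208.0, 164.0, 264.0], 0.78), ([184.0, 198.0, 237.0, 253.0], 0.74), ([246.0, 129.0, 286.0, 176.0], 0.73), ([261.0, 170.0, 304.0, 219.0], 0.7), ([187.0, 144.0, 234.0, 197.0], 0.65)]
camera [([250.0, 129.0, 273.0, 158.0], 0.95), ([191.0, 142.0, 216.0, 179.0], 0.87), ([117.0, 208.0, 145.0, 244.0], 0.82), ([264.0, 168.0, 292.0, 202.0], 0.79), ([184.0, 202.0, 217.0, 235.0], 0.76)]
bead_a_mid [([261.0, 249.0, 301.0, 292.0], 0.88), ([286.0, 266.0, 320.0, 303.0], 0.67), ([334.0, 292.0, 377.0, 342.0], 0.51)]
bead_short_mid [([289.0, 266.0, 322.0, 302.0], 0.72), ([352.0, 226.0, 378.0, 248.0], 0.67)]
side [[479.0, 0.0, 308.7], [0.0, 479.0, 243.3], [0.0, 0.0, 1.0]] [[-0.995, -0.081, 0.066, 0.455], [-0.104, 0.733, -0.672, 0.91], [0.006, -0.675, -0.738, 1.163], [0.0, 0.0, 0.0, 1.0]]
board [([245.0
[... 802 characters left out ...]
699124e-03,
        6.76881458e+01, -1.02273549e+01]), 'qvel': array([-0.0191799 , -0.04399209, -0.00878228, -0.04281335,  0.04613728,
        0.0157286 ]), 'tau': array([-7.90253471e-04, -4.39865685e+01, -1.76950729e+01,  6.33040862e-02,
        5.04146330e-02, -2.37629052e-05]), 'position': array([ 0.15332981, -0.60589551,  0.29229241]), 'tcp_rot': array([[ 9.69455915e-01,  2.45265627e-01,  2.98309139e-05],
       [ 2.45265628e-01, -9.69455911e-01, -9.46875865e-05],
       [ 5.69614553e-06,  9.91119387e-05, -9.99999995e-01]]), 'force': array([ 0.27254377, -0.30541595, -0.74161187]), 'moment': array([ 0.00065927, -0.02396629,  0.02378332]), 'grasp_force': 0.0, 'opening': 0.9975179513468553}
```

View pics/scene0.png

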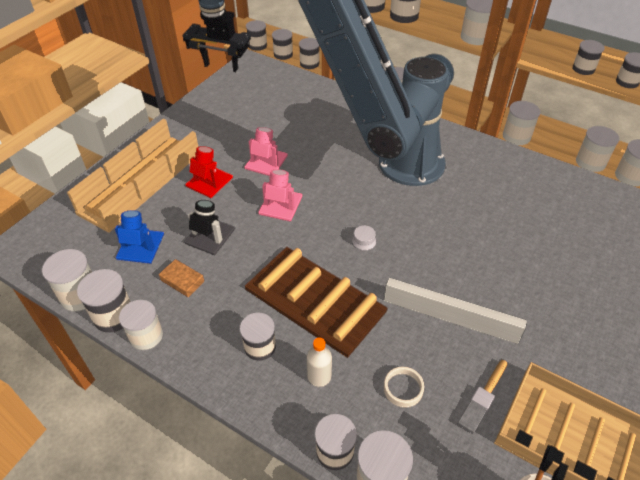

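View pics/side0.png

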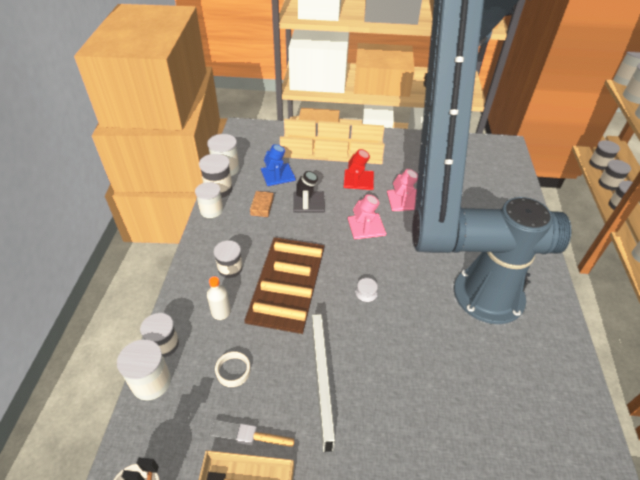

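The scene picture shows the board with four beads. The candidates for the short one are at (281,269), (304,285), (329,300) and (356,316), and (304,285) is visibly shorter. The straightedge is at (455,310). The true black camera is at (205,222), with look-alikes in blue at (138,235), red at (207,172) and pink at (265,150) and (281,193). The side picture agrees: beads at x≈290 and y≈249, 269, 290 and 311 with the short one at y≈269, the black camera at (309,190), and the straightedge running from (318,318) to (328,445).

```bash
cat > h.py <<'E'
import numpy as np,cv2
from rig import *
def cloud(n,d):
    c=calibration(n);K=c["mtx"];v,u=np.mgrid[:480,:640]
    P=np.stack([(u-K[0,2])/K[0,0]*d,(v-K[1,2])/K[1,1]*d,d],-1)
    return P@c["T"][:3,:3].T+c["T"][:3,3]
def rect(xy):
    r=cv2.minAreaRect(xy.astype(np.float32)*1000)
    b=cv2.boxPoints(r);e=[b[1]-b[0],b[2]-b[1]];l=max(e,key=np.linalg.norm)
    return np.round(r[0],1),np.round(sorted(r[1]),1),round(float(np.degrees(np.arctan2(l[1],l[0]))%180),2)
E
python3 - <<'E'
from h import *
crop=cv2.imread('pics/scene0.png')[190:360,180:400]
cv2.imwrite('pics/crop0.png',cv2.resize(crop,None,fx=3.5,fy=3.5,interpolation=cv2.INTER_CUBIC))
for n,bb,sb,cb in [("scene",(240,245,392,360),(380,270,530,350),(182,196,240,256)),("side",(240,230,330,340),(306,305,340,455),(290,165,330,215))]:
    f=np.load(f'pics/{n}0.npz');p=f['p'].astype(int);d=f['d'];W=cloud(n,d)
    def sub(b): return W[b[1]:b[3],b[0]:b[2]].reshape(-1,3),p[b[1]:b[3],b[0]:b[2]].reshape(-1,3),d[b[1]:b[3],b[0]:b[2]].ravel()>0
    w,c,ok=sub(bb)
    tab=w[ok&(abs(c.max(1)-c.min(1))<12)&(w[:,2]<.01)];print(n,'table z',np.median(tab[:,2]))
    m=ok&(c[:,0]-c[:,2]>20)&(w[:,2]>.009)&(w[:,2]<.05);print('board',rect(w[m][:,:2]),np.median(w[m&(w[:,2]<.026)][:,2]))
    m=(ok&(c[:,0]>130)&(c[:,0]-c[:,2]>40)&(w[:,2]>.028)&(w[:,2]<.05))
    im=np.zeros((480,640),np.uint8);im[bb[1]:bb[3],bb[0]:bb[2]]=m.reshape(bb[3]-bb[1],-1)
    k,L,S,_=cv2.connectedComponentsWithStats(im)
    for i in range(1,k):
        if S[i,4]>40: q=W[L==i];print(' bead',S[i,:5],rect(q[:,:2]),round(q[:,2].max(),3))
    w,c,ok=sub(sb);m=ok&(w[:,2]>.062)&(w[:,2]<.08);print('SE',rect(w[m][:,:2]),np.median(w[m][:,2]))
    w,c,ok=sub(cb)
    m=ok&(w[:,2]>.006)&(w[:,2]<.017)&(c.max(1)<75);print('base',rect(w[m][:,:2]))
    m=ok&(w[:,2]>.03)&(w[:,2]<.2);q=w[m];print('cam',q.min(0),q.max(0),q.mean(0))
    q=q[q[:,2]>.09]; print('upper',rect(q[:,:2]))
E
```

```text
scene table z -0.00024656937572142823
board (array([668.3,  25.5]), array([324.3, 342.5]), 89.3) 0.01766519796774757
 bead [259 248  43  40 419] (array([585.8, -91. ]), array([ 23.9, 152.1]), 175.12) 0.046
 bead [288 267  33  33 314] (array([594.6, -10.8]), array([ 21.8, 113.9]), 173.52) 0.047
 bead [308 277  42  44 457] (array([602.5,  67.8]), array([ 23.8, 151.5]), 174.81) 0.049
 bead [334 293  43  46 491] (array([610.8, 148.4]), array([ 23.1, 153. ]), 173.38) 0.048
 bead [250 341  24  13 117] (array([810.3,  11.5]), array([15.1, 55.6]), 140.98) 0.049
SE (array([473.1, 341.7]), array([ 33.9, 342.1]), 99.91) 0.06928672841881167
base (array([ 609.5, -343.2]), array([62.6, 83.2]), 106.81)
cam [ 0.54699202 -0.38436638  0.03070563] [ 0.62647052 -0.29154326  0.13633792] [ 0.59489793 -0.32770131  0.09437163]
upper (array([ 585.1, -336.5]), array([68.9, 70.7]), 157.33)
side table z 0.0020136922873186247
board (array([641.6,  21. ]), array([237.1, 338.2]), 84.11) 0.019842821490921758
 bead [274 242  48  14 329] (array([589.2, -90.9]), array([ 27.2, 150.2]), 175.48) 0.049
 bead [274 261  37  15 266] (array([597. , -11.2]), array([ 26.3, 110.4]), 175.77) 0.048
 bead [261 281  51  15 379] (array([604.7,  67.9]), array([ 24.2, 149.1]), 175.75) 0.048
 bead [253 302  53  17 423] (array([613.2, 145.8]), array([ 30.5, 149.8]), 170.92) 0.05
SE (array([475.8, 340.8]), array([ 25.4, 344.8]), 100.01) 0.0717900901462365
base (array([ 573.2, -376.8]), array([ 0. , 13.4]), 80.11)
cam [ 0.55143614 -0.36919509  0.0305319 ] [ 0.62642061 -0.29051342  0.13774725] [ 0.58764076 -0.32211536  0.09722448]
upper (array([ 583.1, -330.5]), array([64.3, 76. ]), 95.67)
```

View pics/crop0.png

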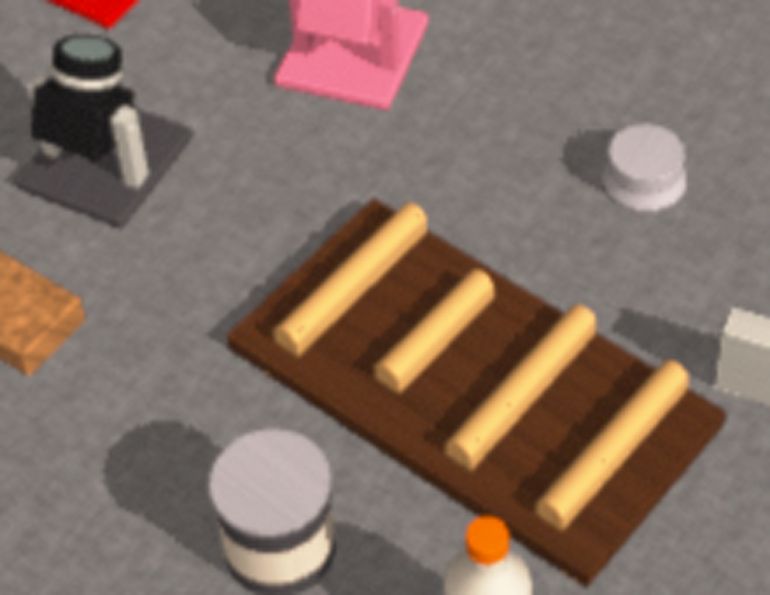

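The crop confirms the choice: the bead at crop (435,330) is the short one, second from the camera side. The black camera shows its teal lens at crop (88,50).

```bash
cat >> h.py <<'E'
from scipy.spatial.transform import Rotation as R
def down(yang):  # tool pointing down, tool y at this world angle (deg)
    a=np.radians(yang);y=np.array([np.cos(a),np.sin(a),0]);z=np.array([0,0,-1.]);return np.stack([np.cross(y,z),y,z],1)
def rows(p0,R0,p1,R1):  # rows units for a move between tcp poses
    return np.round(np.r_[R0.T@(np.array(p1)-p0)/.2,R.from_matrix(R0.T@R1).as_rotvec()/np.pi],4).tolist()
E
python3 - <<'E'
from h import *
print(np.round(calibration("wrist")["mount"],3).tolist(),np.round(calibration("wrist")["mtx"],1).tolist())
for n,bb,wb in [("scene",(240,245,392,360),(345,220,385,255)),("side",(240,230,330,340),(350,270,385,306))]:
    f=np.load(f'pics/{n}0.npz');p=f['p'].astype(int);d=f['d'];W=cloud(n,d);off=0 if n=="scene" else .002
    m=np.zeros((480,640),bool);m[bb[1]:bb[3],bb[0]:bb[2]]=1
    z=W[...,2]-off
    m&=(d>0)&(z>.012)&(z<.024)&(p[...,0]-p[...,2]>18)&(p[...,0]<130)
    k,L,S,_=cv2.connectedComponentsWithStats(cv2.morphologyEx(m.astype(np.uint8),cv2.MORPH_CLOSE,np.ones((3,3))))
    i=1+np.argmax(S[1:,4]);print(n,rect(W[(L==i)&m][:,:2]),S[i])
    m=np.zeros((480,640),bool);m[wb[1]:wb[3],wb[0]:wb[2]]=1
    m&=(d>0)&(z>.02);q=W[m];print('wax',q.min(0),q.max(0))
E
```

```text
[[0.0, -0.967, -0.256, 0.071], [1.0, 0.0, 0.0, 0.001], [-0.0, -0.256, 0.967, -0.093], [0.0, 0.0, 0.0, 1.0]] [[371.6, 0.0, 319.2], [0.0, 371.6, 244.6], [0.0, 0.0, 1.0]]
scene (array([606. ,  26.1]), array([175. , 332.9]), 84.36) [ 246  246  142  110 5093]
wax [0.33326597 0.0053719  0.02007358] [0.39708981 0.06574226 0.04290061]
side (array([608.9,  24.8]), array([170.7, 336. ]), 84.34) [ 245  237   79   96 2844]
wax [0.33931312 0.00249046 0.02240722] [0.39702371 0.06539661 0.04299437]
```

```bash
python3 - <<'E'
from h import *
s=readout.read_state();P=[(s["position"],s["tcp_rot"]),((.34,-.48,.33),down(-60)),((.52,-.35,.36),down(-45))]
for a,b in zip(P,P[1:]): print(rows(np.array(a[0]),a[1],*b))
E
```

```text
[1.0592, -0.3813, -0.1886, 0.0, 0.0, -0.0878]
[1.1044, -0.1129, -0.15, 0.0, 0.0, -0.0833]
```

```bash
python3 -m pendant '[[0.5,-0.19,-0.09,0,0,-0.044,-1],[0.98,-0.38,-0.19,0,0,-0.088,-1],[0.98,-0.38,-0.19,0,0,-0.088,-1],[0.98,-0.38,-0.19,0,0,-0.088,-1],[0.98,-0.38,-0.19,0,0,-0.088,-1],[0.98,-0.38,-0.19,0,0,-0.088,-1]]' && python3 -m pendant '[[1,-0.11,-0.15,0,0,-0.083,-1],[1,-0.11,-0.15,0,0,-0.083,-1],[1,-0.11,-0.15,0,0,-0.083,-1],[1,-0.11,-0.15,0,0,-0.083,-1],[1,-0.11,-0.15,0,0,-0.083,-1],[1,-0.11,-0.15,0,0,-0.083,-1],[1,-0.11,-0.15,0,0,-0.083,-1]]' && python3 - <<'E'
from h import *
s=readout.read_state();p,d=capture("wrist")
np.savez('pics/w1.npz',p=p,d=d,pos=s["position"],rot=s["tcp_rot"]);cv2.imwrite('pics/w1.png',p[...,::-1])
print(s["time_s"],s["position"],s["qvel"].round(2))
print([(np.round(r["extent"]).tolist(),round(r["conf"],2)) for r in look_for("camera","wrist")])
E
```

```text
time_s: 1.3
position: [0.3264, -0.4829, 0.331]
tcp_rot: [[0.864, 0.504, 0.0], [0.504, -0.864, -0.001], [-0.0, 0.001, -1.0]]
force: [-0.9, -0.4, 0.2]
opening: 1.002
grasp_force: 0.0
time_s: 2.0
position: [0.4854, -0.3665, 0.3595]
tcp_rot: [[0.709, 0.705, -0.002], [0.705, -0.709, 0.0], [-0.001, -0.001, -1.0]]
force: [-0.0, 0.1, -0.6]
opening: 0.997
grasp_force: 0.0
2.0 [ 0.48535548 -0.36652414  0.3595119 ] [-0.91 -0.17  0.39  0.32 -0.02  0.18]
[([501.0, 113.0, 578.0, 182.0], 0.86), ([318.0, 291.0, 383.0, 373.0], 0.76), ([122.0, 160.0, 211.0, 249.0], 0.65), ([191.0, 339.0, 236.0, 380.0], 0.63), ([335.0, 86.0, 412.0, 167.0], 0.59)]
```

View pics/w1.png

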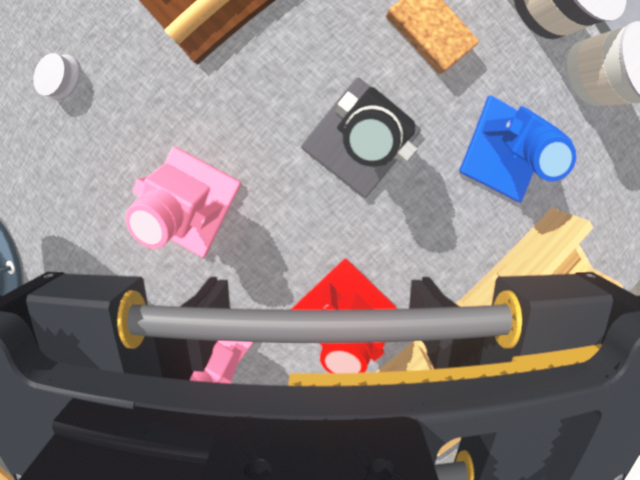

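The wrist view shows the black camera, with its lens disc at (372,136), the white cheeks at (348,103) and (405,150), and the base plate corners near (302,145), (368,195), (361,79) and (418,130). The blue, red and pink stands are clearly separate from it.

```bash
cat >> h.py <<'E'
def wray(u,v,pos,rot):
    c=calibration("wrist");K=c["mtx"];a=np.array([u-K[0,2],v-K[1,2]]).T/K[0,0];r=np.linalg.norm(a,axis=-1,keepdims=True)
    dr=np.concatenate([a*np.sinc(r/np.pi),np.cos(r)],-1)  # sin(r)/r
    M=c["mount"];return dr,rot@M[:3,:3],rot@M[:3,3]+pos
def wat(u,v,z,pos,rot):
    dr,A,o=wray(u,v,pos,rot);w=dr@A.T;return o+w*((z-o[2])/w[...,2])[...,None]
def wcloud(d,pos,rot):
    v,u=np.mgrid[:480,:640];dr,A,o=wray(u.ravel(),v.ravel(),pos,rot)
    dr=dr/dr[:,2:]*d.ravel()[:,None]
    return (dr@A.T+o).reshape(480,640,3)
E
python3 - <<'E'
from h import *
f=np.load('pics/w1.npz');p=f['p'].astype(int);d=f['d'];a=(f['pos'],f['rot']);W=wcloud(d,*a);z=W[...,2]
print('table',np.median(z[60:250,250:300]))
roi=np.zeros((480,640),bool);roi[70:205,295:430]=1
b=roi&(d>0)&(z>.006)&(z<.02)&(p.max(2)<110)
k,L,S,_=cv2.connectedComponentsWithStats(cv2.morphologyEx(b.astype(np.uint8),cv2.MORPH_OPEN,np.ones((3,3))))
i=1+np.argmax(S[1:,4]);print('base',rect(W[L==i][:,:2]),S[i],np.median(z[L==i]))
lens=roi&(p[...,1]>p[...,0]+8)&(p[...,1]>90)
k,L,S,_=cv2.connectedComponentsWithStats(lens.astype(np.uint8));i=1+np.argmax(S[1:,4])
m=(L==i);q=W[m];c=q.mean(0);U,s,V=np.linalg.svd(q-c);n=V[2]*np.sign(V[2][2])
(e,ax,an)=cv2.fitEllipse(np.argwhere(m)[:,::-1].astype(np.float32));print('lens',S[i],e,ax,c,q.max(0)-q.min(0),'normal',n,'tilt',np.arccos(n[2]),'az',np.degrees(np.arctan2(n[1],n[0])))
print('lens by ray',wat(np.array([e[0]]),np.array([e[1]]),.1237,*a))
ch=roi&(d>0)&(z>.075)&(z<.095)&(p.min(2)>150)
k,L,S,C=cv2.connectedComponentsWithStats(ch.astype(np.uint8))
for i in range(1,k):
    if S[i,4]>15: print('cheek',S[i],W[L==i].mean(0),rect(W[L==i][:,:2]))
E
```

```text
table 0.0007949833447440935
base (array([ 575.3, -390.5]), array([16.1, 28.2]), 159.97) [375 159  21  20 182] 0.012581055224294063
lens [ 349  119   44   42 1443] (370.71240234375, 139.45912170410156) (33.90904998779297, 36.1266975402832) [ 0.57268537 -0.34365612  0.12692171] [0.05462766 0.04536085 0.33687957] normal [0.89180001 0.45240908 0.00433302] tilt 1.5664632918039316 az 26.89862624567143
lens by ray [[ 0.57309443 -0.34391777  0.1237    ]]
cheek [338  92  20  20 224] [ 0.58717991 -0.30438265  0.08680005] (array([ 587.6, -304.4]), array([12.9, 17.1]), 9.29)
cheek [398 142  19  19 200] [ 0.59584905 -0.37960229  0.08705105] (array([ 596.2, -379.3]), array([12.6, 16.2]), 6.45)
```

```bash
python3 - <<'E'
from h import *
f=np.load('pics/w1.npz');p=f['p'].astype(int);d=f['d'];a=(f['pos'],f['rot']);W=wcloud(d,*a);z=W[...,2]
roi=np.zeros((480,640),bool);roi[70:205,295:430]=1
b=roi&(d>0)&(z>.0075)&(z<.018)
b=cv2.morphologyEx(b.astype(np.uint8),cv2.MORPH_OPEN,np.ones((3,3)))>0
h=cv2.convexHull(W[b][:,:2].astype(np.float32)*1000);print(rect(W[b][:,:2]),b.sum())
q=wat(np.array([302,368,361]),np.array([145,195,79]),.012,*a);print(q)
print([np.degrees(np.arctan2(*(q[j]-q[i])[1::-1])) for i,j in((0,1),(0,2))],[np.linalg.norm(q[j]-q[i]) for i,j in((0,1),(0,2))])
print('edge est')
P=[a,((.50,-.16,.36),down(-30)),((.50,.03,.36),down(-5))]
for x,y in zip(P,P[1:]): print(rows(np.array(x[0]),x[1],*y))
E
```

```text
(array([ 579.8, -343. ]), array([100.9, 110.3]), 6.68) 3213
[[ 0.52354796 -0.30062883  0.012     ]
 [ 0.53699916 -0.3982059   0.012     ]
 [ 0.62896597 -0.29322689  0.012     ]]
[np.float64(-82.15112665144329), np.float64(4.016443714710388)] [np.float64(0.09849984283964733), np.float64(0.10567755132755584)]
edge est
[0.7804, -0.6802, -0.0025, -0.0005, 0.0003, -0.0841]
[0.8227, -0.475, 0.0, 0.0, 0.0, -0.1389]
```

```bash
python3 -m pendant '[[0.75,-0.65,0,0,0,-0.22,-1],[0.75,-0.65,0,0,0,-0.22,-1],[0.75,-0.65,0,0,0,-0.22,-1],[0.75,-0.65,0,0,0,-0.22,-1],[0.75,-0.65,0,0,0,-0.22,-1],[0.75,-0.65,0,0,0,-0.22,-1],[0.75,-0.65,0,0,0,-0.22,-1],[0.75,-0.65,0,0,0,-0.22,-1]]' && python3 - <<'E'
from h import *
s=readout.read_state();p,d=capture("wrist")
np.savez('pics/w2.npz',p=p,d=d,pos=s["position"],rot=s["tcp_rot"]);cv2.imwrite('pics/w2.png',p[...,::-1])
print(s["time_s"],s["position"],s["qvel"].round(2))
W=wcloud(d,s["position"],s["tcp_rot"]);z=W[...,2];c=p.astype(int)
box=(d>0)&(W[...,0]>.40)&(W[...,0]<.75)&(W[...,1]>-.2)&(W[...,1]<.25)
m=box&(z>.013)&(z<.024)&(c[...,0]-c[...,2]>18)&(c[...,0]<150)
k,L,S,_=cv2.connectedComponentsWithStats(cv2.morphologyEx(m.astype(np.uint8),cv2.MORPH_CLOSE,np.ones((3,3))))
i=1+np.argmax(S[1:,4]);q=W[(L==i)&m];print('board',rect(q[:,:2]),S[i],np.median(q[:,2]))
m=box&(z>.03)&(z<.05)&(c[...,0]>150)&(c[...,0]-c[...,2]>40)
k,L,S,_=cv2.connectedComponentsWithStats(m.astype(np.uint8))
for i in range(1,k):
    if S[i,4]>60: print('bead',S[i],rect(W[L==i][:,:2]))
m=(d>0)&(abs(W[...,0]-.475)<.1)&(abs(W[...,1]-.341)<.2)&(z>.06)&(z<.08);print('SE',rect(W[m][:,:2]),m.sum(),np.median(z[m]))
E
```

```text
time_s: 2.9
position: [0.5008, -0.1686, 0.3602]
tcp_rot: [[0.098, 0.995, 0.0], [0.995, -0.098, -0.0], [-0.0, 0.0, -1.0]]
force: [-0.5, 0.3, -0.1]
opening: 1.003
grasp_force: 0.0
2.9 [ 0.50084219 -0.1686308   0.36017346] [-0.01  0.17 -0.1   0.13  0.17 -0.27]
board (array([603. , -25.8]), array([168.6, 231.8]), 84.02) [  321     0   140   180 14615] 0.01864429527124578
bead [ 323    0  130   22 2029] (array([604.2,  63.1]), array([ 22.8, 150.2]), 174.64)
bead [ 340   60   99   24 1802] (array([595.8, -16.5]), array([ 22.8, 110.9]), 173.97)
bead [ 323  129  132   23 2485] (array([588.5, -95.5]), array([ 22.1, 150.2]), 174.37)
SE (array([0., 0.]), array([0., 0.]), 0.0) 0 nan
  return _methods._mean(a, axis=axis, dtype=dtype,
  ret = ret.dtype.type(ret / rcount)
```

View pics/w2.png

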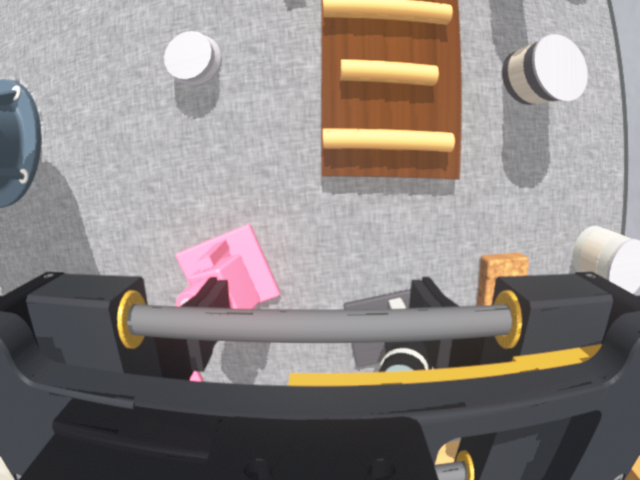

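The wrist view shows the board at right, with the short bead at (389,72) between the full beads at (388,140) and (387,11), and the wax tin at (192,57). It differs from the fixed cameras by about 5 mm in y, so I'll cross-check the camera and wax tin positions between cameras.

```bash
python3 - <<'E'
from h import *
for n in ["scene","side"]:
    f=np.load(f'pics/{n}0.npz');p=f['p'].astype(int);d=f['d'];W=cloud(n,d);off=0 if n=="scene" else .002
    z=W[...,2]-off;near=(d>0)&(abs(W[...,0]-.585)<.09)&(abs(W[...,1]+.343)<.09)
    b=near&(z>.0075)&(z<.018);b=cv2.morphologyEx(b.astype(np.uint8),cv2.MORPH_OPEN,np.ones((2,2)))>0
    print(n,'base',rect(W[b][:,:2]),b.sum())
    m=near&(z>.105)&(z<.15)&(p[...,1]>p[...,0]+8)&(p[...,1]>85);q=W[m];print('lens',q.mean(0),np.median(q,0),m.sum())
    t=near&(z>.112)&(z<.15);print('top',rect(W[t][:,:2]),t.sum())
    m=near&(z>.078)&(z<.092)&(p.min(2)>140);print('cheeks',W[m].mean(0),m.sum())
for k,zo in (('w1',0),('w2',0)):
    f=np.load(f'pics/{k}.npz');W=wcloud(f['d'],f['pos'],f['rot']);z=W[...,2]
    near=(f['d']>0)&(abs(W[...,0]-.366)<.06)&(abs(W[...,1]-.034)<.06)&(z>.028)&(z<.045);q=W[near];print(k,'wax',rect(q[:,:2]),near.sum())
    near=(f['d']>0)&(abs(W[...,0]-.585)<.09)&(abs(W[...,1]+.343)<.09)&(z>.112)&(z<.15);q=W[near];print(k,'top',rect(q[:,:2]),near.sum())
for n in ["scene","side"]:
    f=np.load(f'pics/{n}0.npz');W=cloud(n,f['d']);z=W[...,2]
    near=(f['d']>0)&(abs(W[...,0]-.366)<.06)&(abs(W[...,1]-.034)<.06)&(z>.028)&(z<.045);q=W[near];print(n,'wax',rect(q[:,:2]),near.sum())
s=readout.read_state()
print(rows(s["position"],s["tcp_rot"],[.50,.02,.36],down(0)),rows(np.array([.50,.02,.36]),down(0),[.46,.20,.36],down(10)))
E
```

```text
scene base (array([967.2,  43.7]), array([ 134.3, 1171.7]), 44.57) 572
lens [ 0.57429453 -0.33985786  0.12663736] [ 0.57283563 -0.34241525  0.12538084] 9
top (array([ 576.7, -339.9]), array([53.2, 56.1]), 9.17) 259
cheeks [ 0.58642234 -0.29996879  0.08393577] 30
side base (array([502.1, 256.3]), array([ 109.1, 1309. ]), 97.15) 420
lens [ 0.57315443 -0.34320166  0.12622053] [ 0.57276496 -0.34353122  0.12705383] 35
top (array([ 577.8, -338.5]), array([51.2, 54.8]), 35.05) 165
cheeks [ 0.5879312  -0.29932393  0.08782274] 19
w1 wax (array([365.8,  31.8]), array([57.9, 61.5]), 122.33) 1101
w1 top (array([ 576.8, -343.1]), array([51.6, 56. ]), 1.81) 2797
w2 wax (array([367.4,  31.9]), array([58.8, 58.9]), 51.98) 1812
w2 top (array([ 578., -327.]), array([21.9, 54. ]), 177.14) 732
scene wax (array([365.5,  35.2]), array([58.4, 61.4]), 10.71) 299
side wax (array([366.4,  34.2]), array([59. , 59.9]), 51.19) 286
[0.9378, -0.0969, 0.0005, 0.0, 0.0001, -0.0313] [0.9, -0.2, 0.0, 0.0, 0.0, -0.0556]
```

```bash
python3 -m pendant '[[0.94,-0.1,0,0,0,-0.03,-1],[0.94,-0.1,0,0,0,-0.03,-1],[0.94,-0.1,0,0,0,-0.03,-1],[0.94,-0.1,0,0,0,-0.03,-1],[0.94,-0.1,0,0,0,-0.03,-1]]' && python3 -m pendant '[[0.9,-0.2,0,0,0,-0.055,-1],[0.9,-0.2,0,0,0,-0.055,-1],[0.9,-0.2,0,0,0,-0.055,-1],[0.9,-0.2,0,0,0,-0.055,-1],[0.9,-0.2,0,0,0,-0.055,-1],[0.9,-0.2,0,0,0,-0.055,-1]]' && python3 - <<'E'
from h import *
s=readout.read_state();p,d=capture("wrist");a=(s["position"],s["tcp_rot"])
W=wcloud(d,*a);z=W[...,2]
m=(d>0)&(abs(W[...,0]-.475)<.1)&(abs(W[...,1]-.341)<.2)&(z>.062)&(z<.08);print(a[0],'SE',rect(W[m][:,:2]),m.sum(),np.median(z[m]))
t=[.4755,.3413]
print(rows(*a,[*t,.16],down(10)),rows(*a,[*t,.096],down(10)))
E
```

```text
time_s: 3.45
position: [0.4982, 0.0253, 0.3601]
tcp_rot: [[-0.003, 1.0, -0.001], [1.0, 0.003, 0.002], [0.002, -0.001, -1.0]]
force: [-0.4, -1.4, -0.3]
opening: 1.001
grasp_force: 0.0
time_s: 4.05
position: [0.4596, 0.2014, 0.3601]
tcp_rot: [[-0.172, 0.985, 0.0], [0.985, 0.172, -0.001], [-0.001, 0.0, -1.0]]
force: [0.9, 0.3, 0.1]
opening: 0.997
grasp_force: 0.0
[0.45956436 0.20137321 0.36014696] SE (array([481.3, 303.3]), array([ 26. , 270.3]), 100.15) 6042 0.0706891096835697
[0.6767, 0.1984, 1.0, 0.0001, 0.0003, -0.0007] [0.677, 0.1983, 1.32, 0.0001, 0.0003, -0.0007]
```

```bash
python3 -m pendant '[[0.677,0.198,0.2,0,0,0,-1],[0.677,0.198,0.5,0,0,0,-1],[0.677,0.198,0.75,0,0,0,-1],[0.677,0.198,0.95,0,0,0,-1],[0.677,0.198,1,0,0,0,-1],[0.677,0.198,1,0,0,0,-1]]' && python3 -m pendant '[[0,0,0.16,0,0,0,-1],[0,0,0.32,0,0,0,-1],[0,0,0.32,0,0,0,-1],[0,0,0.32,0,0,0,0.6],[0,0,0.32,0,0,0,0.6],[0,0,0.32,0,0,0,0.6],[0,0,0.32,0,0,0,0.6],[0,0,0.32,0,0,0,0.6]]'
```

```text
time_s: 4.7
position: [0.4735, 0.34, 0.1551]
tcp_rot: [[-0.17, 0.985, -0.009], [0.985, 0.17, -0.004], [-0.003, -0.009, -1.0]]
force: [-0.8, -0.5, -1.1]
opening: 0.998
grasp_force: 0.0
time_s: 5.5
position: [0.4751, 0.3425, 0.0973]
tcp_rot: [[-0.172, 0.985, 0.002], [0.985, 0.172, 0.001], [0.0, 0.002, -1.0]]
force: [-0.0, 1.0, 0.2]
opening: 0.631
grasp_force: 0.0
```

```bash
python3 -m pendant '[[0,0,0,0,0,0,0.8],[0,0,0,0,0,0,0.8],[0,0,0,0,0,0,0.8],[0,0,0,0,0,0,0.8],[0,0,0,0,0,0,0.8],[0,0,0,0,0,0,0.8],[0,0,0,0,0,0,0.8],[0,0,0,0,0,0,0.8]]'; python3 -m pendant '[[0,0,0,0,0,0,0.8],[0,0,0,0,0,0,0.8]]'; python3 - <<'E'
from h import *
s=readout.read_state();a=(s["position"],s["tcp_rot"])
P=[a,(a[0]+[0,0,.06],a[1]),((.48,.19,.157),down(2)),((.485,.0389,.157),down(-5.8)),((.492,.0382,.0985),down(-5.8)),((.517,.0357,.0985),down(-5.8))]
for x,y in zip(P,P[1:]): print(rows(np.array(x[0]),x[1],*y))
E
```

```text
time_s: 6.3
position: [0.4744, 0.3422, 0.0961]
tcp_rot: [[-0.171, 0.985, -0.001], [0.985, 0.171, -0.0], [-0.0, -0.001, -1.0]]
force: [-1.8, 0.8, -0.2]
opening: 0.281
grasp_force: 30.0
time_s: 6.5
position: [0.4744, 0.3422, 0.0961]
tcp_rot: [[-0.171, 0.985, -0.001], [0.985, 0.171, -0.0], [-0.0, -0.001, -1.0]]
force: [-0.9, 0.6, -0.7]
opening: 0.287
grasp_force: 30.0
[-0.0, -0.0002, -0.3, 0.0, 0.0, 0.0]
[-0.7544, -0.1031, -0.0043, -0.0002, 0.0, 0.0437]
[-0.7559, -0.0014, 0.0, 0.0, 0.0, 0.0433]
[0.0001, 0.0352, 0.2925, 0.0, 0.0, 0.0]
[0.0002, 0.1256, 0.0, 0.0, 0.0, 0.0]
```

```bash
python3 -m pendant '[[0,0,-0.1,0,0,0,0.8],[0,0,-0.2,0,0,0,0.8],[0,0,-0.3,0,0,0,0.8],[0,0,-0.3,0,0,0,0.8]]' && python3 -m pendant '[[-0.1,-0.01,0,0,0,0.005,0.8],[-0.25,-0.03,0,0,0,0.012,0.8],[-0.4,-0.05,0,0,0,0.02,0.8],[-0.55,-0.07,0,0,0,0.03,0.8],[-0.7,-0.09,0,0,0,0.04,0.8],[-0.75,-0.1,0,0,0,0.044,0.8]]' && python3 -m pendant '[[-0.15,0,0,0,0,0.01,0.8],[-0.3,0,0,0,0,0.02,0.8],[-0.45,0,0,0,0,0.03,0.8],[-0.6,0,0,0,0,0.038,0.8],[-0.7,0,0,0,0,0.043,0.8],[-0.755,0,0,0,0,0.043,0.8],[-0.755,0,0,0,0,0.043,0.8]]' && python3 - <<'E'
from h import *
s=readout.read_state();a=(s["position"],s["tcp_rot"]);print(s["force"],s["opening"])
P=[a,((.490,.0394,.097),down(-5.8)),((.512,.0372,.097),down(-5.8))]
for x,y in zip(P,P[1:]): print(rows(np.array(x[0]),x[1],*y))
p,d=capture("side");cv2.imwrite('pics/s1.png',p[200:400,180:420,::-1].repeat(3,0).repeat(3,1))
W=cloud("side",d);z=W[...,2];m=(d>0)&(abs(W[...,0]-.485)<.1)&(abs(W[...,1]-.04)<.24)&(z>.122)&(z<.14);print('SE',rect(W[m][:,:2]),m.sum(),np.median(z[m]))
E
```

```text
time_s: 6.9
position: [0.4765, 0.343, 0.1584]
tcp_rot: [[-0.172, 0.985, 0.006], [0.985, 0.172, 0.002], [0.001, 0.006, -1.0]]
force: [1.8, 1.2, -3.3]
opening: 0.285
grasp_force: 30.0
time_s: 7.5
position: [0.4805, 0.1886, 0.1551]
tcp_rot: [[-0.031, 1.0, -0.002], [1.0, 0.031, -0.001], [-0.001, -0.002, -1.0]]
force: [0.4, 0.4, -3.3]
opening: 0.29
grasp_force: 30.0
time_s: 8.2
position: [0.4862, 0.0394, 0.1558]
tcp_rot: [[0.102, 0.995, -0.0], [0.995, -0.102, 0.0], [0.0, -0.0, -1.0]]
force: [0.1, 0.9, -2.3]
opening: 0.283
grasp_force: 30.0
[ 0.07310032  0.92575084 -2.33115559] 0.2834677568041333
[0.002, 0.0187, 0.294, -0.0, -0.0, -0.0004]
[0.0002, 0.1105, 0.0, 0.0, 0.0, 0.0]
SE (array([490.1, 114.5]), array([ 48.5, 194.3]), 88.98) 544 0.13154580114559988
```

```bash
python3 -m pendant '[[0,0.01,0.1,0,0,0,0.8],[0,0.019,0.2,0,0,0,0.8],[0,0.019,0.27,0,0,0,0.8],[0,0.019,0.294,0,0,0,0.8],[0,0.019,0.294,0,0,0,0.8]]' && python3 -m pendant '[[0,0.04,0,0,0,0,0.8],[0,0.06,0,0,0,0,0.8],[0,0.07,0,0,0,0,0.8],[0,0.08,0,0,0,0,0.8],[0,0.08,0,0,0,0,0.8]]'
```

```text
time_s: 8.75
position: [0.4894, 0.0408, 0.0971]
tcp_rot: [[0.099, 0.995, -0.001], [0.995, -0.099, 0.0], [0.0, -0.001, -1.0]]
force: [0.2, -0.1, -2.4]
opening: 0.288
grasp_force: 30.0
time_s: 9.25
position: [0.5061, 0.038, 0.0977]
tcp_rot: [[0.101, 0.995, 0.001], [0.995, -0.101, -0.0], [-0.0, 0.001, -1.0]]
force: [-0.3, -1.0, -3.1]
opening: 0.29
grasp_force: 30.0
```

```bash
python3 -m pendant '[[0,0.005,0.003,0,0,0,0.8],[0,0.01,0.006,0,0,0,0.8],[0,0.015,0.006,0,0,0,0.8],[0,0.015,0.006,0,0,0,0.8]]' && python3 -m pendant '[[0,0.005,0,0,0,0,0.8],[0,0.01,0,0,0,0,0.8],[0,0.01,0,0,0,0,0.8]]' && python3 -m pendant '[[0,0.005,0,0,0,0,0.8],[0,0.01,0,0,0,0,0.8],[0,0.01,0,0,0,0,0.8]]'
```

```text
time_s: 9.65
position: [0.5088, 0.0378, 0.0962]
tcp_rot: [[0.101, 0.995, 0.0], [0.995, -0.101, -0.0], [-0.0, 0.0, -1.0]]
force: [0.5, 0.1, -2.8]
opening: 0.284
grasp_force: 30.0
time_s: 9.95
position: [0.5108, 0.0376, 0.0963]
tcp_rot: [[0.101, 0.995, 0.0], [0.995, -0.101, -0.0], [-0.0, 0.0, -1.0]]
force: [0.4, -0.2, -2.2]
opening: 0.286
grasp_force: 30.0
time_s: 10.25
position: [0.5112, 0.0377, 0.0961]
tcp_rot: [[0.101, 0.995, -0.003], [0.995, -0.101, 0.0], [0.0, -0.003, -1.0]]
force: [-3.7, 0.3, -1.0]
opening: 0.287
grasp_force: 30.0
```

```bash
python3 -m pendant '[[0,0.005,0,0,0,0,0.8],[0,0.01,0,0,0,0,0.8],[0,0.01,0,0,0,0,0.8]]' && python3 - <<'E'
from h import *
s=readout.read_state();print(s["force"],s["moment"])
for n,off in (("scene",0),("side",.002)):
    p,d=capture(n);np.savez(f'pics/{n}1.npz',p=p,d=d);W=cloud(n,d);z=W[...,2]-off
    m=(d>0)&(abs(W[...,0]-.511)<.06)&(abs(W[...,1]-.04)<.24)&(z>.062)&(z<.074)
    q=W[m][:,:2];x,y=q.T;print(n,'SE',rect(q),m.sum(),'ends',y.min(),y.max())
    keep=(y<-.02)|(y>.1);print(np.degrees(np.arctan(np.polyfit(y[keep],x[keep],1)[0])))
E
```

```text
time_s: 10.55
position: [0.5115, 0.0376, 0.0961]
tcp_rot: [[0.1, 0.995, -0.008], [0.995, -0.1, 0.001], [0.0, -0.008, -1.0]]
force: [-6.0, -0.8, 2.1]
opening: 0.285
grasp_force: 30.0
[-5.98589483 -0.77874361  2.05628306] [-0.05504591  1.10093646 -0.02216859]
scene SE (array([508.3,  38.7]), array([ 33.6, 341.9]), 84.4) 859 ends -0.13170649272181756 0.20868003150090192
5.6750901530866305
side SE (array([515.9, 112.8]), array([ 46.9, 190.1]), 88.68) 477 ends 0.018025881396470544 0.2076299967278762
6.236606351404583
```

```bash
python3 -m pendant '[[-0.004,-0.008,0,0,0,0,0.8],[-0.0075,-0.014,0,0,0,0,0.8],[-0.0075,-0.014,0,0,0,0,0.8],[-0.0075,-0.008,0,0,0,0,0.8],[-0.0075,-0.008,0,0,0,0,0.8]]' && python3 -m pendant '[[0,0,0,0,0,0,0.2],[0,0,0,0,0,0,0],[0,0,0,0,0,0,-0.1],[0,0,0,0,0,0,-0.2],[0,0,0,0,0,0,-0.2],[0,0,0,0,0,0,-0.2],[0,0,0,0,0,0,-0.2]]'
```

```text
time_s: 11.15
position: [0.5112, 0.0364, 0.0961]
tcp_rot: [[0.101, 0.995, -0.004], [0.995, -0.101, 0.001], [0.0, -0.005, -1.0]]
force: [-5.2, 1.2, 0.8]
opening: 0.281
grasp_force: 30.0
time_s: 11.85
position: [0.5131, 0.0358, 0.0963]
tcp_rot: [[0.101, 0.995, 0.001], [0.995, -0.101, -0.0], [-0.0, 0.001, -1.0]]
force: [0.5, 1.0, -0.1]
opening: 0.593
grasp_force: 0.0
```

```bash
python3 -m pendant '[[0,0,-0.12,0,0,0,-0.2],[0,0,-0.37,0,0,0,-0.2],[0,0,-0.62,0,0,0,-0.2],[-0.05,0.2,-0.8,0,0,-0.1,-0.2],[-0.1,0.4,-1,0,0,-0.15,-0.2],[-0.18,0.55,-1,0,0,-0.2,-0.2],[-0.18,0.55,-1,0,0,-0.25,-0.2],[-0.18,0.55,-1,0,0,-0.28,-0.2]]' && python3 -m pendant '[[0,0,0,0,0,-0.05,-0.2],[0,0,0,0,0,-0.1,-0.2],[0,0,0,0,0,-0.15,-0.2],[0,0,0,0,0,-0.2,-0.2],[0,0,0,0,0,-0.22,-0.2],[0,0,0,0,0,-0.22,-0.2]]' && python3 - <<'E'
from h import *
s=readout.read_state();p,d=capture("wrist");a=(s["position"],s["tcp_rot"])
np.savez('pics/w3.npz',p=p,d=d,pos=a[0],rot=a[1]);cv2.imwrite('pics/w3.png',p[...,::-1]);print(s["qvel"].round(2))
W=wcloud(d,*a);z=W[...,2];c=p.astype(int)
m=(d>0)&(z>.03)&(z<.05)&(c[...,0]>150)&(c[...,0]-c[...,2]>40)&(W[...,0]<.75)&(abs(W[...,1])<.25)
k,L,S,_=cv2.connectedComponentsWithStats(m.astype(np.uint8))
for i in range(1,k):
    if S[i,4]>60: print('bead',S[i],rect(W[L==i][:,:2]))
m=(d>0)&(abs(W[...,0]-.511)<.06)&(abs(W[...,1]-.04)<.24)&(z>.062)&(z<.08);print('SE',rect(W[m][:,:2]),m.sum(),np.median(z[m]))
m=(d>0)&(abs(W[...,0]-.366)<.06)&(abs(W[...,1]-.034)<.06)&(z>.028)&(z<.045);print('wax',rect(W[m][:,:2]))
for n in ("scene",):
    p,d=capture(n);np.savez(f'pics/{n}2.npz',p=p,d=d);W=cloud(n,d);z=W[...,2]
    m=(d>0)&(abs(W[...,0]-.511)<.06)&(abs(W[...,1]-.04)<.24)&(z>.062)&(z<.074)
    q=W[m][:,:2];print(n,'SE',rect(q),m.sum(),'ends',q[:,1].min(),q[:,1].max())
E
```

```text
time_s: 12.65
position: [0.6197, -0.0119, 0.2967]
tcp_rot: [[-0.609, 0.794, 0.002], [0.794, 0.609, -0.0], [-0.001, 0.001, -1.0]]
force: [-0.6, 0.1, -0.9]
opening: 0.6
grasp_force: 0.0
time_s: 13.25
position: [0.6184, -0.0109, 0.296]
tcp_rot: [[-0.973, 0.229, -0.001], [0.229, 0.973, 0.0], [0.001, -0.0, -1.0]]
force: [0.3, 0.1, 0.1]
opening: 0.599
grasp_force: 0.0
[-0.02 -0.06 -0.11  0.09 -0.    3.97]
bead [ 85  39  17  21 177] (array([ 377.3, -200.4]), array([10.4, 19.5]), 157.11)
bead [ 451  105   29  150 2897] (array([611.4, 143.2]), array([ 21.9, 152.1]), 173.92)
bead [ 371  111   37  154 3322] (array([604.2,  63.7]), array([ 22.3, 150.3]), 174.72)
bead [ 207  134   48  151 3156] (array([588. , -94.8]), array([ 21.6, 150. ]), 174.76)
bead [ 292  142   35  114 2495] (array([596.4, -15.7]), array([ 21.9, 110. ]), 173.75)
SE (array([511.2,  33.2]), array([ 25.9, 341.3]), 84.34) 10439 0.07073276319487826
wax (array([0., 0.]), array([0., 0.]), 0.0)
scene SE (array([509.1,  39. ]), array([ 32.3, 337.6]), 84.48) 921 ends -0.13028642213265607 0.2076539810535436
```

View pics/w3.png

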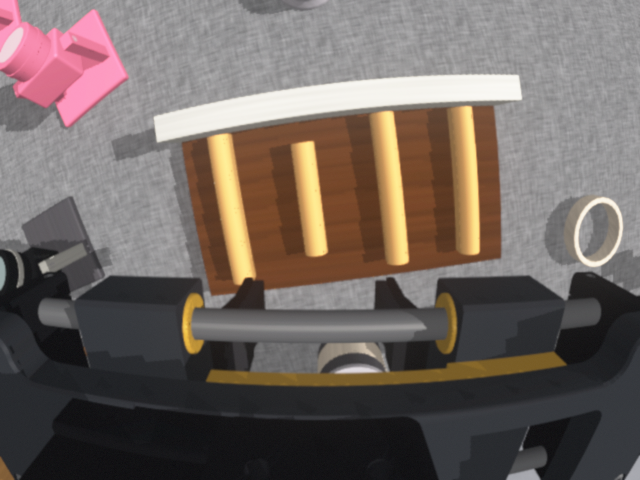

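The view shows the straightedge lying along the whole near edge, from (156,128) to (520,88), and overhanging both ends evenly. Measured, its centre is (511.2, 33.2) against a target of (510.9, 33.1), so it's flush. The short bead is at (309,198).

```bash
python3 -m pendant '[[0,0,0,0,0,0,-0.2],[0,0,0,0,0,0,-0.2]]';  python3 - <<'E'
from h import *
s=readout.read_state();a=(s["position"],s["tcp_rot"])
print(rows(*a,[.5964,-.0150,.12],down(84.0)),rows(*a,[.5964,-.0150,.0905],down(84.0)))
E
```

```text
time_s: 13.55
position: [0.6186, -0.011, 0.2962]
tcp_rot: [[-0.973, 0.229, -0.0], [0.229, 0.973, 0.0], [0.0, 0.0, -1.0]]
force: [0.4, 0.8, -0.2]
opening: 0.603
grasp_force: 0.0
[0.1035, -0.045, 0.8811, 0.0, -0.0, -0.0403] [0.1035, -0.045, 1.0286, 0.0, -0.0, -0.0403]
```

```bash
python3 -m pendant '[[0.1,-0.045,0.1,0,0,-0.04,-0.2],[0.103,-0.045,0.3,0,0,-0.04,-0.2],[0.103,-0.045,0.5,0,0,-0.04,-0.2],[0.103,-0.045,0.68,0,0,-0.04,-0.2],[0.103,-0.045,0.8,0,0,-0.04,-0.2],[0.103,-0.045,0.88,0,0,-0.04,-0.2],[0.103,-0.045,0.88,0,0,-0.04,-0.2]]' && python3 - <<'E'
from h import *
s=readout.read_state();a=(s["position"],s["tcp_rot"])
print(rows(*a,[.5964,-.0150,.0905],down(84.0)))
p,d=capture("wrist");cv2.imwrite('pics/w4.png',p[...,::-1])
W=wcloud(d,*a);z=W[...,2];c=p.astype(int)
m=(d>0)&(z>.03)&(z<.05)&(c[...,0]>150)&(c[...,0]-c[...,2]>40)&(abs(W[...,0]-.6)<.1)&(abs(W[...,1])<.25)
k,L,S,_=cv2.connectedComponentsWithStats(m.astype(np.uint8))
for i in range(1,k):
    if S[i,4]>60: print('bead',S[i],rect(W[L==i][:,:2]),W[L==i].max(0))
E
```

```text
time_s: 14.25
position: [0.5951, -0.0148, 0.1178]
tcp_rot: [[-0.994, 0.105, -0.005], [0.105, 0.994, 0.001], [0.005, 0.001, -1.0]]
force: [0.4, 0.8, -0.8]
opening: 0.599
grasp_force: 0.0
[-0.0073, -0.0005, 0.1363, 0.0002, -0.0017, -0.0003]
bead [ 452  144   43  133 4680] (array([563.9,  66.9]), array([20.7, 68.7]), 174.49) [0.59906203 0.08044527 0.04353486]
bead [ 140  146   45  131 4819] (array([547. , -90.3]), array([20.8, 67.1]), 174.62) [ 0.58117009 -0.07712512  0.04376154]
bead [ 571  157   39  118 2832] (array([572.5, 147.5]), array([21. , 69.7]), 174.61) [0.60624092 0.16029533 0.04330518]
bead [ 296  181   45  128 5353] (array([573.5, -13.3]), array([21.4, 64.3]), 173.93) [6.06394343e-01 4.36352952e-04 4.36272811e-02]
bead [ 299  343   39   30 1114] (array([634.6, -19.7]), array([20.8, 23.9]), 174.96) [ 0.64735156 -0.00895497  0.04311339]
```

View pics/w4.png

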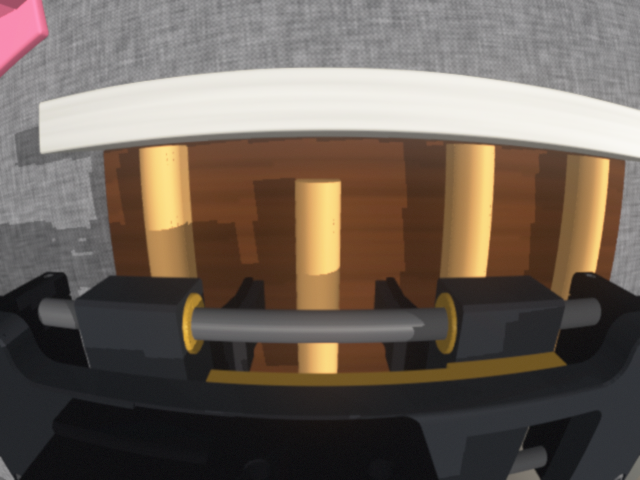

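The bead sits centred between the open fingers, at column 318 with the fingers at about 240 and 395. The neighbouring beads and the straightedge are clear.

```bash
python3 -m pendant '[[-0.003,0.003,0.06,0,0,0,-0.2],[-0.003,0.003,0.11,0,0,0,-0.2],[-0.003,0.003,0.147,0,0,0,-0.2],[-0.003,0.003,0.147,0,0,0,-0.2]]' && python3 -m pendant '[[0,0,0,0,0,0,0.2],[0,0,0,0,0,0,0.4],[0,0,0,0,0,0,0.6],[0,0,0,0,0,0,0.8],[0,0,0,0,0,0,0.8],[0,0,0,0,0,0,0.8],[0,0,0,0,0,0,0.8],[0,0,0,0,0,0,0.8]]' && python3 -m pendant '[[0,0,0,0,0,0,0.8],[0,0,0,0,0,0,0.8],[0,0,0,0,0,0,0.8]]'
```

```text
time_s: 14.7
position: [0.5965, -0.0144, 0.0899]
tcp_rot: [[-0.994, 0.105, -0.002], [0.105, 0.994, 0.0], [0.002, 0.0, -1.0]]
force: [0.1, -0.9, -0.0]
opening: 0.597
grasp_force: 0.0
time_s: 15.5
position: [0.5973, -0.0145, 0.0911]
tcp_rot: [[-0.995, 0.105, 0.0], [0.105, 0.995, -0.0], [-0.0, -0.0, -1.0]]
force: [-0.6, 0.4, 2.7]
opening: 0.251
grasp_force: 30.0
time_s: 15.8
position: [0.5974, -0.0145, 0.0911]
tcp_rot: [[-0.995, 0.105, 0.0], [0.105, 0.995, -0.0], [-0.0, -0.0, -1.0]]
force: [0.0, 0.8, 4.5]
opening: 0.249
grasp_force: 30.0
```

```bash
cat >> h.py <<'E'
def viewpose(V,yaw,ahead=.0616,dx=0.,dy=0.):
    a=np.radians(yaw);x=np.array([-np.sin(a),np.cos(a),0]);z=np.array([np.sin(.4)*np.cos(a),np.sin(.4)*np.sin(a),-np.cos(.4)])
    Rm=np.stack([x,np.cross(z,x),z],1);return np.array(V)-Rm@[dx,dy,ahead],Rm
E
python3 - <<'E'
from h import *
s=readout.read_state();a=(s["position"],s["tcp_rot"])
F=viewpose([.5306,-.3488,.226],6.65,dx=.0012);print(F)
P=[a,(a[0]+[0,0,.19],a[1]),((.565,-.18,.30),down(45)),(F[0]+[0,.02,.04],F[1]),F]
for x,y in zip(P,P[1:]): print(rows(np.array(x[0]),x[1],*y))
E
```

```text
(array([ 0.50691219, -0.35276985,  0.28273736]), array([[-0.11580399,  0.91486417,  0.38679837],
       [ 0.99327209,  0.10666254,  0.0450962 ],
       [ 0.        ,  0.38941834, -0.92106099]]))
[-0.0004, -0.0001, -0.95, 0.0, 0.0, 0.0]
[0.0742, -0.8397, -0.0944, 0.0, 0.0001, 0.2166]
[-0.3348, -0.7455, -0.1137, -0.1225, -0.0426, 0.2102]
[-0.0993, -0.0885, 0.1797, 0.0, 0.0, 0.0]
```

```bash
python3 -m pendant '[[0,0,-0.05,0,0,0,0.8],[0,0,-0.2,0,0,0,0.8],[0,0,-0.4,0,0,0,0.8],[0,0,-0.6,0,0,0,0.8],[0,0,-0.8,0,0,0,0.8],[0,0,-0.95,0,0,0,0.8],[0,0,-0.95,0,0,0,0.8]]' && python3 -m pendant '[[0.01,-0.1,-0.01,0,0,0.03,0.8],[0.02,-0.25,-0.03,0,0,0.06,0.8],[0.035,-0.4,-0.05,0,0,0.1,0.8],[0.05,-0.55,-0.07,0,0,0.14,0.8],[0.065,-0.7,-0.09,0,0,0.18,0.8],[0.074,-0.84,-0.094,0,0,0.217,0.8],[0.074,-0.84,-0.094,0,0,0.217,0.8],[0.074,-0.84,-0.094,0,0,0.217,0.8]]' && python3 -m pendant '[[-0.05,-0.1,-0.02,-0.017,-0.006,0.03,0.8],[-0.1,-0.22,-0.035,-0.035,-0.012,0.06,0.8],[-0.15,-0.34,-0.05,-0.055,-0.019,0.095,0.8],[-0.2,-0.46,-0.07,-0.076,-0.026,0.13,0.8],[-0.26,-0.58,-0.09,-0.096,-0.033,0.165,0.8],[-0.335,-0.745,-0.114,-0.1225,-0.0426,0.21,0.8],[-0.335,-0.745,-0.114,-0.1225,-0.0426,0.21,0.8],[-0.335,-0.745,-0.114,-0.1225,-0.0426,0.21,0.8]]' && python3 - <<'E'
from h import *
s=readout.read_state();a=(s["position"],s["tcp_rot"])
F=viewpose([.5306,-.3488,.226],6.65,dx=.0012);print(rows(*a,*F),s["qvel"].round(1))
E
```

```text
time_s: 16.5
position: [0.5995, -0.0148, 0.2862]
tcp_rot: [[-0.994, 0.105, 0.01], [0.104, 0.995, -0.002], [-0.011, -0.001, -1.0]]
force: [1.3, -1.0, -0.3]
opening: 0.253
grasp_force: 30.0
time_s: 17.3
position: [0.5641, -0.1801, 0.2986]
tcp_rot: [[-0.706, 0.708, -0.002], [0.708, 0.706, 0.002], [0.003, -0.0, -1.0]]
force: [-0.7, 0.5, -0.4]
opening: 0.249
grasp_force: 30.0
time_s: 18.1
position: [0.5062, -0.3318, 0.3217]
tcp_rot: [[-0.116, 0.915, 0.385], [0.993, 0.106, 0.047], [0.002, 0.388, -0.922]]
force: [0.6, 0.8, -0.3]
opening: 0.251
grasp_force: 30.0
[-0.1048, -0.0833, 0.1761, -0.0004, -0.0006, -0.0003] [ 2.1 -0.1 -0.1 -0.5  0.5 -0. ]
```

```bash
python3 -m pendant '[[-0.03,-0.03,0.05,0,0,0,0.8],[-0.06,-0.06,0.1,0,0,0,0.8],[-0.1,-0.085,0.16,0,0,0,0.8],[-0.1,-0.087,0.178,0,0,0,0.8],[-0.1,-0.087,0.178,0,0,0,0.8],[-0.1,-0.087,0.178,0,0,0,0.8]]' && python3 - <<'E'
from h import *
s=readout.read_state();a=(s["position"],s["tcp_rot"])
F=viewpose([.5306,-.3488,.226],6.65,dx=.0012);print(rows(*a,*F),s["qvel"].round(1))
ims=[]
def rep(tag,W,d,p):
    c=p.astype(int);m=(d>0)&(c[...,0]>120)&(c[...,0]-c[...,2]>35)&(np.linalg.norm(W-[.5306,-.3488,.226],axis=-1)<.075)
    m=cv2.morphologyEx(m.astype(np.uint8),cv2.MORPH_OPEN,np.ones((2,2)))>0
    q=(W[m]-a[0])@a[1]*1000
    print(tag,m.sum(),'tool-frame min/max',np.percentile(q,1,0).round(1),np.percentile(q,99,0).round(1))
    # also the direction: fit line in tool frame
    print(' slope y/x,z/x',np.polyfit(q[:,0],q[:,1],1)[0].round(3),np.polyfit(q[:,0],q[:,2],1)[0].round(3))
    return m
for n in ("scene","side"):
    p,d=capture(n);W=cloud(n,d);m=rep(n,W,d,p);r,cc=np.argwhere(m).mean(0).astype(int)
    r=min(max(r,60),420);cc=min(max(cc,80),560)
    ims.append(cv2.resize(p[r-60:r+60,cc-66:cc+66,::-1],(396,360),interpolation=cv2.INTER_CUBIC))
p,d=capture("wrist");W=wcloud(d,*a);m=rep("wrist",W,d,p);cv2.imwrite('pics/w5.png',p[...,::-1])
q=((W[m]-a[0])@a[1])*1000;r=np.argwhere(m);i=r[:,0]<r[:,0].min()+4;print('end',q[i].mean(0),r[:,0].min(),r[:,1].mean())
cv2.imwrite('pics/v5.png',np.hstack(ims))
E
```

```text
time_s: 18.7
position: [0.5071, -0.3526, 0.2826]
tcp_rot: [[-0.116, 0.915, 0.387], [0.993, 0.106, 0.045], [0.0, 0.389, -0.921]]
force: [1.1, 0.5, -0.2]
opening: 0.25
grasp_force: 30.0
[-0.0007, -0.0009, -0.0009, -0.0, -0.0001, -0.0001] [-0.1 -0.9 -0.2 -0.1 -0.1  0.1]
scene 341 tool-frame min/max [-121.  -271.7   47.7] [ 61.4  18.7 192.8]
 slope y/x,z/x 1.198 -0.597
side 160 tool-frame min/max [-246.9 -114.2   36.7] [ 61.3  24.8 264.6]
 slope y/x,z/x 0.386 -0.675
wrist 8073 tool-frame min/max [-30.5  -9.1 -14. ] [ 56.2  22.3 205.3]
 slope y/x,z/x -0.036 -0.343
end [55.79535044  1.62180177 61.00990202] 179 319.91019447541186
```

View pics/v5.png

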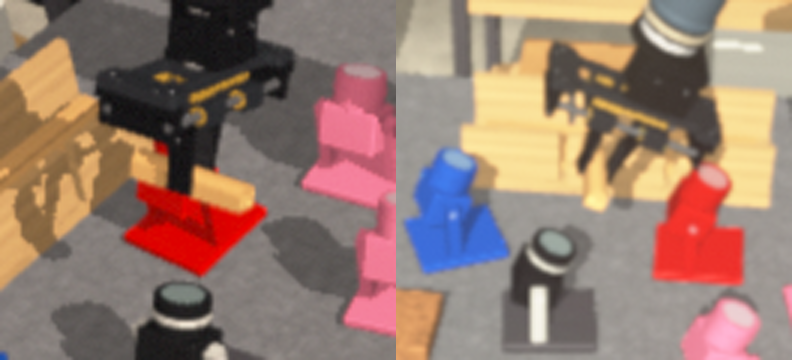

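View pics/w5.png

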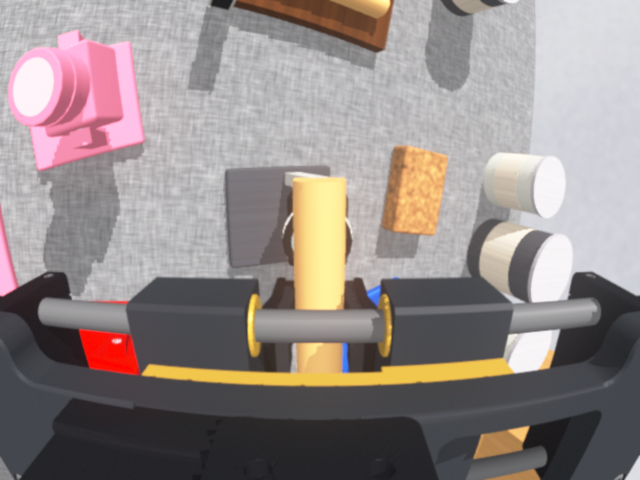

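The pictures show the bead held level above the black camera's lens. The lens ring shows evenly on both sides of it, at columns 283–352 against the bead centre at about 320. The bead's end measures 55.8 mm along tool x, so its offset is about 1 mm as planned. I'll let it settle, check the scene once more, and hand in.

```bash
python3 -m pendant '[[-0.001,-0.001,-0.001,0,0,0,0.8],[-0.001,-0.001,-0.001,0,0,0,0.8],[-0.001,-0.001,-0.001,0,0,0,0.8],[-0.001,-0.001,-0.001,0,0,0,0.8],[-0.001,-0.001,-0.001,0,0,0,0.8]]' && python3 - <<'E'
from h import *
p,d=capture("scene");W=cloud("scene",d);z=W[...,2]
m=(d>0)&(abs(W[...,0]-.511)<.06)&(abs(W[...,1]-.04)<.24)&(z>.062)&(z<.074);print('SE',rect(W[m][:,:2]))
c=p.astype(int);m=(d>0)&(z>.028)&(z<.05)&(c[...,0]>130)&(c[...,0]-c[...,2]>40)&(abs(W[...,0]-.6)<.1)&(abs(W[...,1]-.03)<.17)
k,L,S,_=cv2.connectedComponentsWithStats(m.astype(np.uint8))
for i in range(1,k):
    if S[i,4]>100: print('bead',rect(W[L==i][:,:2]))
s=readout.read_state();print(s["qvel"].round(2),s["opening"],s["grasp_force"],s["time_s"])
print(bot.hand_in())
E
```

```text
time_s: 19.35
position: [0.5066, -0.353, 0.283]
tcp_rot: [[-0.115, 0.915, 0.387], [0.993, 0.106, 0.045], [-0.0, 0.389, -0.921]]
force: [0.3, 0.1, -0.4]
opening: 0.248
grasp_force: 30.0
SE (array([508.8,  37. ]), array([ 32.3, 342.2]), 84.52)
bead (array([584.9, -92.5]), array([ 25.7, 154.8]), 174.85)
bead (array([600. ,  67.8]), array([ 22.5, 156.4]), 174.89)
bead (array([608.7, 148. ]), array([ 21.5, 156.2]), 174.25)
[-0.03  0.1  -0.14 -0.01  0.02 -0.  ] 0.24928238872406913 29.999959990382195 19.4
the job is handed in; nothing more can be done
None
```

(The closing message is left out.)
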